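# Eject a sample vial from its dry block and put it on the balance

## Robot

A 6-joint arm with a two-finger parallel gripper is mounted at the origin on the work surface. World frame = base frame: x ahead of the robot, y to its left, z up, the work surface at z = 0. Lengths are in m, angles in rad, forces in N, time in s.
With the tool pointing down it reaches from about 0.275 to 0.725 m from the base axis. Payload 15.9 kg.
Tool frame: the origin (TCP) lies on the centre line of the jaws, within the pads' length; the fingertips stand 17 mm ahead of it and the grasp point (between the pads) lies 2 mm behind it; z points along the fingers, y is the line along which they close (so a half turn about z gives the same grasp; the last joint's range is limited). The gripper opens to 85 mm and grips with 20 to 120 N. Pads are 22 mm wide; open, the fingers measure 114 mm over their backs; the gripper's body (76 mm by 85 mm) begins 54 mm behind the grasp point. The pads swing forward as they close: fully open they stand 13 mm farther back than shut.
Start: joints at [1.23, 0.213, -0.034, 1.323, 0, 1.571], TCP at [0.167, 0.471, 0.248] pointing down, gripper open.
Joint ranges: [-2.98, 2.98], [-0.74, 1.72], [-1.14, 1.35], [-2.1, 2.04], [-1.57, 1.44], [-3.14, 3.14]. Speed limits (rad/s): [1.89, 1.89, 2.39, 2.57, 3.14, 3.14].

## Interface

Orientations are given as a unit quaternion [w, x, y, z].
In Python, from cell import bot gives the robot as it stands.
- The arm moves only by the shell command python3 -m creep 'ROWS' [FORCE]. ROWS is JSON, a list of rows, each a list of 3 entries, a list of its own where there are three numbers: the opening, from -1 (shut) to 1 (fully open), then the shift along the tool's x, y, z in cm, then the turn, a rotation vector about the tool's x, y, z in rad. In form: [[gripper, [dx, dy, dz], [wx, wy, wz]], ...]. A call has exactly 5 rows; each row shifts and turns the commanded pose from where the row before left it, along the tool's axes as they then stand; what a row does not reach is not made up. A row lasts 1/10 s, in which the tool goes at most 50 mm and 8.59 degrees, less where a joint would pass 70% of its speed; a pose out of reach is approached as far as the arm can. A call with a gripper value outside its range is refused whole. The fingers move at their own pace and stop on an object; FORCE is the grip in N (left out, the last holds). Time passes only in rows, so rows that do not move let the fingers close, or fill a call up. It gives the time, the measured TCP pose, the force, the opening and the grip force at its end, in the units of the state.
- bot.get_state(): the state, without advancing time (a new reading comes with each control period).
- bot.camera(name): name is "scene" or "side" or "wrist"; returns a dict with "image" (420x560x3 uint8, blue, green, red), "mtx" (3x3 intrinsics, pixels), "position" and "rotation" of the camera in the world; the wrist camera has in their place "mount" (4x4, takes a point from camera to tool coordinates, whose origin is the TCP and whose axes are the flange's). Camera axes: x right, y down, z forward; pixel columns grow to the right and rows downward; lengths in m; the calibration is good to about 2 mm. A picture is of the moment at which its call begins: read the wrist's pose just before it. There is no depth.
- bot.sign_off(): hands the job in; it is judged then, once.
The state is a dict: "time": time; "joints": joint angles; "dq": joint speeds; "effort": joint torques, N m; "ee_pos": TCP position; "tcp_rot": TCP orientation; "wrist_force": force on the tool from outside, world axes, zero at the start; "moment": the same for the moment, N m; "finger_gap": opening from 0.0 (shut) to 1.0 (fully open); "grip_force": force on a finger pad.
Only numpy, scipy, OpenCV 4.12 (cv2) and the standard library are available. Lean on these libraries where they do the work, as an engineer would, in place of code of your own. Each camera call takes 0.05 s, during which the arm holds its last target. There are 200 camera calls.

## Task

The capped amber glass vial sits fully sunk in one of the two small dark metal blocks. Press down the lever on the front of that block so that the vial rises, then lift the vial out and set it gently, upright, on the round pan of the bench balance. Leave the solid metal plug seated in the other block.

Things in the scene. Friction and masses are not known exactly. Their poses are not given: they have to be found in the camera images.
- vial: Amber glass vial, white screw cap (top 22 mm), 28 mm diameter, 60 mm tall, 50 g. Origin: centre of underside, z up. Starts in the pocket of a dark metal block (80 x 75 mm, 85 mm high, top clear), cap flush with its top, underside 25 mm above the table. Pressing the block's lever fully down raises it 30 mm; vial and lever then stay there, and the cap and 8 mm of glass stand above the block.
- vial_paddle (a point): Middle of the top of the steel press pad (34 mm long, 40 mm wide) ending the lever of the vial's block. It lies 127 mm from the vial's axis; the line pad to vial is the block's heading. Starts 86 mm above the table, sloping up; press straight down 37 mm, to 49 mm above the table, where it meets a hard stop (2 mm sideways shift). About 5 N of friction, no spring return.
- pan (a point): Centre of the top of the round, flat, fixed steel pan (120 mm diameter, 68 mm above the table) of the cream bench balance, whose dark display strip is on the robot's side. Nothing on the balance is higher than the pan.
- plug: Solid plain steel cylinder, 28 mm diameter, 60 mm tall, a small hole in the middle of its top. Origin: centre of underside. It sits flush in the second block, which has the same shape and lever as the vial's; either block may be the left one. It must stay where it is.
Things that resemble listed ones, but are neither listed nor needed, are in the scene too. Leave any yellow look-alike of the part that bears vial_paddle alone.

How it is judged:
On the way, in this order (a step that is already met when the one before it is completed fails the run):
1. the vial has risen at least 20 mm in its pocket by its lever being pressed at least 25 mm down (height (world z) of vial between 0.045 and 0.062 m and height (world z) of vial_paddle below 0.061 m), for 0.2 s.
2. the vial has been lifted clear of the block in the fingers (height (world z) of vial above 0.087 m and contact force between the fingers and vial above 0.5 N), for 0.1 s.
At the end, for the whole second after the job is handed in: The vial stands upright (within 10 degrees), released and at rest, wholly on the balance pan (its axis within 46 mm of the pan's centre, its underside on the pan within 6 mm); the metal plug is still seated in its block, within 10 mm of where it was (horizontal distance between vial and pan below 0.046 m and height (world z) of vial between 0.062 and 0.074 m and angle between vial's own z axis and vertical below 0.17 rad and linear speed of vial below 0.02 m/s and distance of plug from where it was at the start of the episode below 0.01 m); the robot touches nothing.
It fails at once if the metal plug is raised or moved more than 10 mm (distance of plug from where it was at the start of the episode above 0.01 m).
It fails at once if the vial is dropped (moves faster than 0.6 m/s, a fall of about 20 mm, while not in the fingers) (linear speed of vial above 0.6 m/s and contact force between the fingers and vial below 0.05 N).
It also fails if it takes over 56 s, if anything falls off the work surface, if the arm or the gripper's body presses on something with over 40 N, if the wrist force passes 120 N, or if a joint passes its speed limit or range.

## Working session

There is one attempt and no reset: what is moved stays moved. The work goes in short steps, Python scripts to look and compute and a shell command to move; the robot and the scene stay as the last step left them, time stands still between calls to the robot, and variables do not carry over. Pictures are saved under pics/ and viewed, at most 10 in all, crops included, and the job is handed in when it is done.

```bash
mkdir -p pics
python3 - <<'E'
from cell import bot
import cv2,json,numpy as np
s=bot.get_state();print(s['time'],s['ee_pos'],s['tcp_rot'],s['finger_gap'],s['wrist_force'])
for n in ['scene','side','wrist']:
    c=bot.camera(n);cv2.imwrite(f'pics/{n}0.png',c['image'])
    print(n,{k:np.round(v,4).tolist() for k,v in c.items() if k!='image'})
    np.savez(f'{n}0.npz',**c)
a=cv2.imread('pics/scene0.png')
E
```

```text
0.0 [0.16700179 0.4709206  0.24780832] [-9.70764906e-05  1.69575049e-01  9.85517108e-01 -5.67512205e-04] 1.0005160681583194 [-0.57347927  0.19130168  0.27991548]
scene {'mtx': [[464.3891, 0.0, 277.1489], [0.0, 464.3891, 213.2802], [0.0, 0.0, 1.0]], 'position': [0.8966, -0.6356, 0.7314], 'rotation': [-0.3845, 0.8699, 0.2862, -0.1164]}
side {'mtx': [[387.0154, 0.0, 270.7692], [0.0, 387.0154, 210.4486], [0.0, 0.0, 1.0]], 'position': [0.3794, -0.593, 0.7922], 'rotation': [-0.3239, 0.9383, -0.1136, 0.0423]}
wrist {'mtx': [[303.2525, 0.0, 280.8452], [0.0, 303.2525, 208.306], [0.0, 0.0, 1.0]], 'mount': [[0.001, -0.9586, -0.2849, 0.0723], [1.0, 0.001, 0.0002, -0.0001], [0.0001, -0.2849, 0.9586, -0.1252], [0.0, 0.0, 0.0, 1.0]]}
```

View pics/scene0.png

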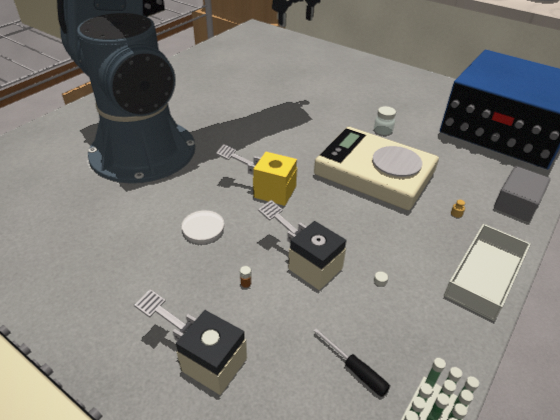

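View pics/side0.png

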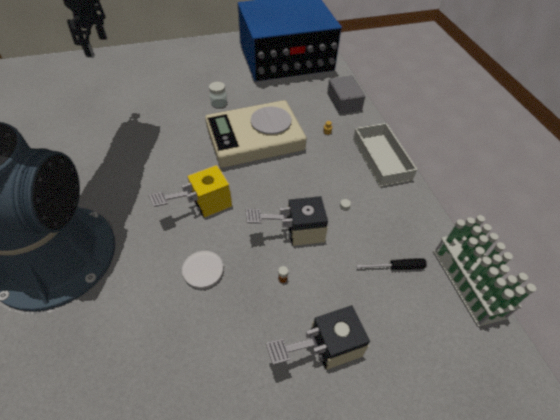

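The scene picture shows the vial (white cap) in the near block at (210,338), with its pad at (150,303). The plug is at (318,240) and the pan at (398,162). In the side picture the cap is at (342,329), the pad at (278,350) and the pan at (271,121). I'll triangulate these, zooming in for precision.

```bash
cat > h.py <<'E'
import numpy as np,cv2
from scipy.spatial.transform import Rotation as R
def rot(q): 
    q=np.array(q); return R.from_quat(q,scalar_first=True) if q.size==4 else R.from_matrix(q)
def onplane(c,uv,z):
    d=rot(c['rotation']).apply(np.linalg.inv(c['mtx'])@[*uv,1]);p=c['position']
    return p+d*(z-p[2])/d[2]
E
python3 - <<'E'
from h import *
C={n:np.load(n+'0.npz') for n in('scene','side')}
P={'cap':(.085,(210,338),(342,329)),'pad':(.086,(150,303),(278,350)),'pan':(.068,(398,162),(271,121)),'plug':(.085,(318,240),(308,211))}
for k,(z,a,b) in P.items(): print(k,onplane(C['scene'],a,z).round(4),onplane(C['side'],b,z).round(4))
def crop(n,u,v,w=130,h=97,s=3):
    return cv2.resize(C[n]['image'][v:v+h,u:u+w],None,fx=s,fy=s,interpolation=cv2.INTER_CUBIC)
T=np.vstack([np.hstack([crop('scene',125,280),crop('side',255,300)]),np.hstack([crop('scene',335,120),crop('side',205,80)])])
cv2.imwrite('pics/z0.png',T)
E
```

```text
cap [ 0.5798 -0.3613  0.085 ] [ 0.5788 -0.361   0.085 ]
pad [ 0.4539 -0.3716  0.086 ] [ 0.4523 -0.3704  0.086 ]
pan [0.6081 0.2785 0.068 ] [0.6005 0.2783 0.068 ]
plug [ 0.6013 -0.0748  0.085 ] [ 0.6006 -0.0772  0.085 ]
```

View pics/z0.png

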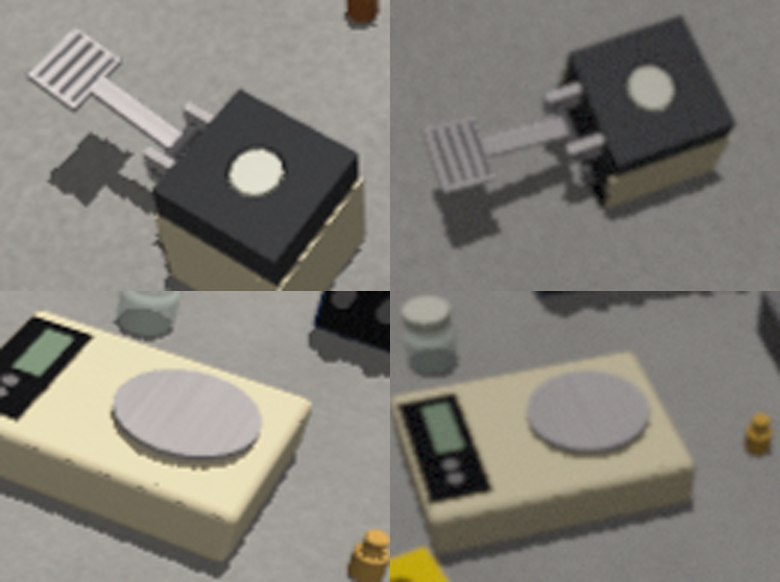

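Vial axis is about (0.579,-0.361), pad (0.453,-0.371) and pan (0.604,0.278). Pad to vial measures 0.126 m, which agrees with the spec. First I align the tool with the block's heading and shut the fingers.

```bash
cat >> h.py <<'E'
def delta(tgt):
    from cell import bot
    s=bot.get_state();r=rot(s['tcp_rot'])
    print('t',round(s['time'],2),'pos',np.round(s['ee_pos'],4),'gap',round(s['finger_gap'],3),'grip',s['grip_force'],'F',np.round(s['wrist_force'],1),'q',np.round(s['joints'],2))
    for t in tgt: print(t,'tool cm',np.round(r.inv().apply(np.array(t)-s['ee_pos'])*100,2))
    X=np.array([[-np.cos(.08),-np.sin(.08),0],[-np.sin(.08),np.cos(.08),0],[0,0,-1]]).T
    print('rotvec to aligned',(r.inv()*R.from_matrix(X)).as_rotvec().round(3))
E
python3 - <<'E'
from h import *
C={n:np.load(n+'0.npz') for n in('scene','side')}
P={'cap':(.085,(210.7,337.3),(342,329.3)),'pad':(.086,(150,302.7),(277.7,351)),'pan':(.068,(397.3,160.7),(271,120))}
for k,(z,a,b) in P.items(): print(k,onplane(C['scene'],a,z).round(4),onplane(C['side'],b,z).round(4))
E
python3 -m creep '[[-1,[-4,0,0],[0,0,-0.14]],[-1,[-4,0,0],[0,0,-0.14]],[-1,[-4,-2,0],[0,0,-0.14]],[-1,[-4,-4,0],[0,0,0]],[-1,[-4,-4,0],[0,0,0]]]' 40
python3 -c "
from h import *
delta([(.453,-.371,.2),(.453,-.371,.115)])"
```

```text
cap [ 0.5798 -0.3597  0.085 ] [ 0.5786 -0.3615  0.085 ]
pad [ 0.4535 -0.3712  0.086 ] [ 0.4513 -0.372   0.086 ]
pan [0.6044 0.2823 0.068 ] [0.6016 0.2827 0.068 ]
time: 0.65
ee_pos: [0.3584, 0.3617, 0.248]
tcp_rot: [-0.0, -0.038, 0.999, -0.0]
wrist_force: [0.3, 1.0, -0.3]
finger_gap: 0.144
grip_force: 0.0
t 0.65 pos [0.3584 0.3617 0.248 ] gap 0.144 grip 0.0 F [ 0.3  1.  -0.3] q [ 0.79  0.23 -0.01  1.33 -0.    0.71]
(0.453, -0.371, 0.2) tool cm [ -3.9  -73.78   4.82]
(0.453, -0.371, 0.115) tool cm [ -3.9  -73.78  13.32]
rotvec to aligned [-0.    -0.    -0.004]
```

```bash
python3 -m creep '[[-1,[0,-4.6,0],[0,0,0]],[-1,[0,-4.6,0],[0,0,0]],[-1,[0,-4.6,0],[0,0,0]],[-1,[0,-4.6,0],[0,0,0]],[-1,[0,-4.6,0],[0,0,0]]]' >/dev/null
python3 -m creep '[[-1,[0,-4.6,0],[0,0,0]],[-1,[0,-4.6,0],[0,0,0]],[-1,[-1,-4.6,0],[0,0,0]],[-1,[-1,-4.6,0],[0,0,0]],[-1,[-1,-4.6,0],[0,0,0]]]' >/dev/null
python3 -m creep '[[-1,[-0.9,-4.6,0],[0,0,0]],[-1,[0,-4.6,0],[0,0,0]],[-1,[0,-4.6,1],[0,0,0]],[-1,[0,-4.6,2],[0,0,0]],[-1,[0,-4.6,2],[0,0,0]]]' >/dev/null
python3 -c "
from h import *
delta([(.4525,-.3715,.115)])"
```

```text
t 2.15 pos [ 0.4474 -0.324   0.1978] gap 0.003 grip 0.0 F [1.  0.2 0.2] q [-0.63  0.33 -0.    1.24  0.   -0.7 ]
(0.4525, -0.3715, 0.115) tool cm [-0.15 -4.78  8.28]
rotvec to aligned [-0.     0.    -0.006]
```

```bash
python3 -m creep '[[-1,[-0.15,-2.8,1],[0,0,0]],[-1,[0,-2,2],[0,0,0]],[-1,[0,0,3],[0,0,0]],[-1,[0,0,2.3],[0,0,0]],[-1,[0,0,0],[0,0,0]]]'
python3 - <<'E'
from h import *
from cell import bot
delta([(.4525,-.3715,.064)])
o=[]
for n,u,v in(('scene',90,230),('side',200,250)):
    i=bot.camera(n)['image'][v:v+150,u:u+190];o.append(cv2.resize(i,None,fx=2,fy=2))
cv2.imwrite('pics/p1.png',np.hstack(o))
E
```

```text
time: 2.65
ee_pos: [0.451, -0.3685, 0.1123]
tcp_rot: [-0.002, -0.037, 0.999, 0.002]
wrist_force: [-0.3, 0.4, 0.6]
finger_gap: 0.001
grip_force: 0.0
t 2.65 pos [ 0.451  -0.3685  0.1123] gap 0.001 grip 0.0 F [-0.3  0.4  0.6] q [-0.69  0.44 -0.06  1.07  0.   -0.76]
(0.4525, -0.3715, 0.064) tool cm [-0.15 -0.33  4.82]
rotvec to aligned [ 0.004 -0.004 -0.006]
```

View pics/p1.png

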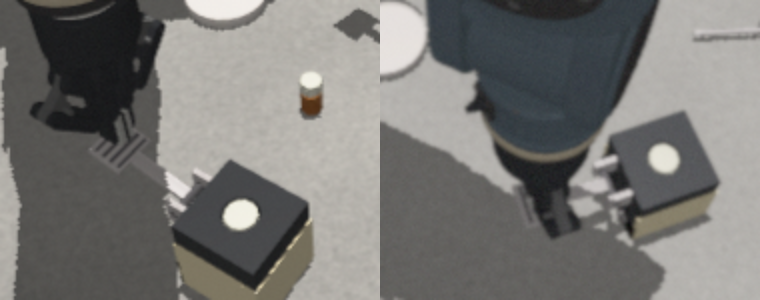

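The picture shows the shut fingertips just above the slotted pad, around (120,145) in the scene crop. I'll press down slowly.

```bash
python3 -m creep '[[-1,[-0.1,-0.2,0.8],[0,0,0]],[-1,[0,0,0.8],[0,0,0]],[-1,[0,0,0.8],[0,0,0]],[-1,[0,0,0.8],[0,0,0]],[-1,[0,0,0.8],[0,0,0]]]'
python3 -m creep '[[-1,[0,0,0.3],[0,0,0]],[-1,[0,0,0.2],[0,0,0]],[-1,[0,0,0.1],[0,0,0]],[-1,[0,0,0],[0,0,0]],[-1,[0,0,0],[0,0,0]]]'
```

```text
time: 3.25
ee_pos: [0.454, -0.3718, 0.0751]
tcp_rot: [0.0, -0.037, 0.999, -0.0]
wrist_force: [1.7, -1.5, 5.3]
finger_gap: -0.0
grip_force: 2.6
time: 3.75
ee_pos: [0.4537, -0.3714, 0.0694]
tcp_rot: [-0.0, -0.037, 0.999, 0.0]
wrist_force: [1.4, -0.2, 1.7]
finger_gap: 0.002
grip_force: 1.0
```

```bash
python3 -m creep '[[-1,[0,0,0.2],[0,0,0]],[-1,[0,0,0.1],[0,0,0]],[-1,[0,0,0.1],[0,0,0]],[-1,[0,0,0],[0,0,0]],[-1,[0,0,0],[0,0,0]]]'
```

```text
time: 4.25
ee_pos: [0.4541, -0.3717, 0.068]
tcp_rot: [0.001, -0.037, 0.999, -0.001]
wrist_force: [-11.5, 9.5, 43.8]
finger_gap: 0.001
grip_force: 22.4
```

It is on the hard stop (43.8 N). I'll go up, open the gripper and move over the vial.

```bash
python3 -m creep '[[-1,[0,0,-1],[0,0,0]],[-1,[0,0,-3],[0,0,0]],[-1,[0,0,-4],[0,0,0]],[1,[0,0,-4],[0,0,0]],[1,[0,0,-2],[0,0,0]]]' >/dev/null
python3 -m creep '[[1,[-4,0,0],[0,0,0]],[1,[-4,0,0],[0,0,0]],[1,[-3,0,0],[0,0,0]],[1,[-1,0,0],[0,0,0]],[1,[0,0,0],[0,0,0]]]'
python3 - <<'E'
from h import *
from cell import bot
o=[]
for n,u,v in(('scene',90,230),('side',200,250)):
    c=bot.camera(n);i=c['image'][v:v+150,u:u+190];o.append(cv2.resize(i,None,fx=2,fy=2))
c=bot.camera('wrist');o.append(cv2.resize(c['image'],(400,300)))
delta([(.579,-.3605,.105)])
cv2.imwrite('pics/p2.png',np.vstack([np.hstack(o[:2]),np.hstack([o[2],np.zeros((300,360,3),np.uint8)])]))
# predict cap in wrist
s=bot.get_state();M=c['mount'];r=rot(s['tcp_rot'])
for z in(.085,.115):
    p=r.inv().apply(np.array([.579,-.3605,z])-s['ee_pos']);q=np.linalg.inv(M)@[*p,1];k=c['mtx']@q[:3];print(z,k[:2]/k[2]*400/560)
E
```

```text
time: 5.25
ee_pos: [0.5743, -0.3619, 0.2042]
tcp_rot: [-0.001, -0.038, 0.999, 0.0]
wrist_force: [-0.3, -0.2, 0.1]
finger_gap: 1.003
grip_force: 0.0
t 5.4 pos [ 0.5726 -0.3627  0.2053] gap 1.003 grip 0.0 F [-0.1 -0.1  1.4] q [-0.56  0.61  0.45  1.41 -0.   -0.64]
(0.579, -0.3605, 0.105) tool cm [-0.66  0.17 10.03]
rotvec to aligned [ 0.    -0.001 -0.006]
0.085 [202.1038227  153.62624036]
0.115 [202.30471916 162.29796296]
```

View pics/p2.png

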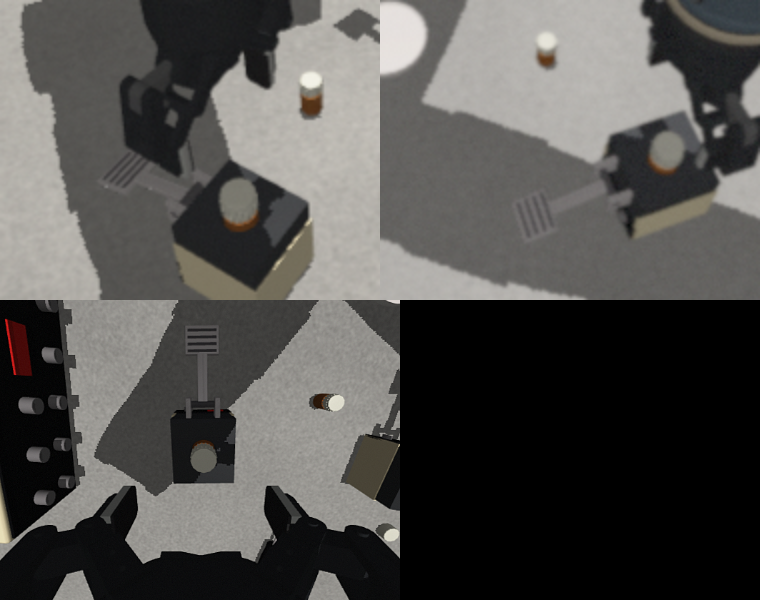

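The vial has risen, with amber glass showing under the cap. In the wrist picture the cap is at (203,159), against a prediction of (202,162). I'll descend, keeping the fingers open, and then grip.

```bash
python3 -m creep '[[1,[-0.6,0.2,2],[0,0,0]],[1,[0,0,3],[0,0,0]],[1,[0,0,3],[0,0,0]],[1,[0,0,2],[0,0,0]],[1,[0,0,0],[0,0,0]]]'
python3 -c "
from h import *
delta([(.579,-.3605,.105)])"
python3 -m creep '[[-0.2,[0,0,0],[0,0,0]],[-0.6,[0,0,0],[0,0,0]],[-1,[0,0,0],[0,0,0]],[-1,[0,0,0],[0,0,0]],[-1,[0,0,0],[0,0,0]]]' 30
```

```text
time: 5.9
ee_pos: [0.5769, -0.3595, 0.103]
tcp_rot: [-0.002, -0.037, 0.999, 0.001]
wrist_force: [-0.3, 0.0, 0.4]
finger_gap: 0.998
grip_force: 0.0
t 5.9 pos [ 0.5769 -0.3595  0.103 ] gap 0.998 grip 0.0 F [-0.3  0.   0.4] q [-0.56  0.65  0.25  1.18 -0.   -0.63]
(0.579, -0.3605, 0.105) tool cm [-0.2  -0.11 -0.2 ]
rotvec to aligned [ 0.003 -0.004 -0.006]
time: 6.4
ee_pos: [0.5796, -0.3604, 0.1062]
tcp_rot: [0.0, -0.037, 0.999, -0.0]
wrist_force: [0.6, -0.3, 4.1]
finger_gap: 0.314
grip_force: 31.1
```

```bash
python3 -m creep '[[-1,[0,0,-0.7],[0,0,0]],[-1,[0,0,-1.5],[0,0,0]],[-1,[0,0,-2],[0,0,0]],[-1,[0,0,-2],[0,0,0]],[-1,[0,0,-2],[0,0,0]]]'
python3 -m creep '[[-1,[0,0,-1.8],[0,0,0]],[-1,[0,1,0],[0,0,0]],[-1,[0,2,0],[0,0,0]],[-1,[0,3,0],[0,0,0]],[-1,[0,3,0],[0,0,0]]]'
python3 -c "
from h import *
delta([(.603,.2825,.2)])"
```

```text
time: 6.9
ee_pos: [0.5792, -0.36, 0.1887]
tcp_rot: [-0.0, -0.037, 0.999, 0.0]
wrist_force: [-1.1, -0.2, 0.0]
finger_gap: 0.311
grip_force: 30.8
time: 7.4
ee_pos: [0.572, -0.2689, 0.2046]
tcp_rot: [-0.0, -0.037, 0.999, 0.0]
wrist_force: [0.8, 0.3, -0.3]
finger_gap: 0.316
grip_force: 30.8
t 7.4 pos [ 0.572  -0.2689  0.2046] gap 0.316 grip 30.846151560544968 F [ 0.8  0.3 -0.3] q [-0.44  0.5   0.27  1.34  0.   -0.51]
(0.603, 0.2825, 0.2) tool cm [-7.18 54.76  0.48]
rotvec to aligned [ 0.001 -0.001 -0.006]
```

```bash
python3 -m creep '[[-1,[0,3.5,0],[0,0,0]],[-1,[-0.5,4,0],[0,0,0]],[-1,[-0.5,4,0],[0,0,0]],[-1,[-0.5,4,0],[0,0,0]],[-1,[-0.5,4,0],[0,0,0]]]' >/dev/null
python3 -m creep '[[-1,[-0.5,4,0],[0,0,0]],[-1,[-0.5,4,0],[0,0,0]],[-1,[-0.5,4,0],[0,0,0]],[-1,[-0.5,4,0],[0,0,0]],[-1,[-0.5,4,0],[0,0,0]]]' >/dev/null
python3 -m creep '[[-1,[-0.5,4,0],[0,0,0]],[-1,[-0.5,4,0],[0,0,0]],[-1,[-0.5,3,0],[0,0,0]],[-1,[-0.5,2,0],[0,0,0]],[-1,[-0.5,1,0],[0,0,0]]]'
python3 -m creep '[[-1,[0,1,0],[0,0,0]],[-1,[0,0,0],[0,0,0]],[-1,[0,0,0],[0,0,0]],[-1,[0,0,0],[0,0,0]],[-1,[0,0,0],[0,0,0]]]' >/dev/null
python3 - <<'E'
from h import *
from cell import bot
o=[]
for n,u,v in(('scene',300,50),('side',170,30)):
    c=bot.camera(n);i=c['image'][v:v+150,u:u+190];o.append(cv2.resize(i,None,fx=2,fy=2))
delta([(.603,.2825,.122)])
cv2.imwrite('pics/p3.png',np.hstack(o))
E
```

```text
time: 8.9
ee_pos: [0.6015, 0.2707, 0.2045]
tcp_rot: [-0.001, -0.038, 0.999, -0.0]
wrist_force: [0.4, -0.4, -0.5]
finger_gap: 0.319
grip_force: 30.8
t 9.5 pos [0.6018 0.2778 0.2056] gap 0.319 grip 30.83759017288685 F [-0.6 -0.  -0.8] q [ 0.43  0.58  0.39  1.38 -0.    0.36]
(0.603, 0.2825, 0.122) tool cm [-0.15  0.45  8.36]
rotvec to aligned [ 0.     0.    -0.006]
```

View pics/p3.png

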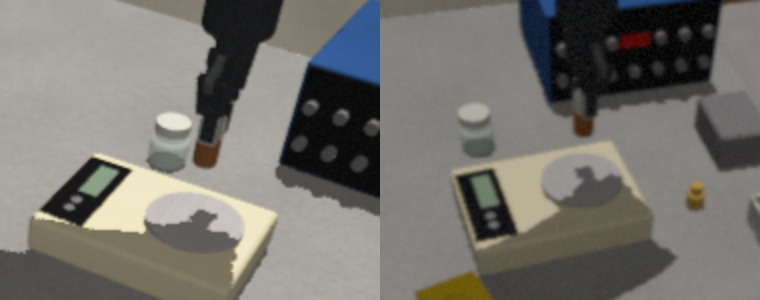

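The vial is held upright above the pan; its underside is at (205,160) in the scene crop. I'll lower it, slowing down near contact.

```bash
python3 -m creep '[[-1,[-0.1,0.3,2],[0,0,0]],[-1,[0,0.1,2.5],[0,0,0]],[-1,[0,0,2],[0,0,0]],[-1,[0,0,1],[0,0,0]],[-1,[0,0,0.4],[0,0,0]]]'
python3 -m creep '[[-1,[0,0,0.1],[0,0,0]],[-1,[0,0,0.1],[0,0,0]],[-1,[0,0,0.1],[0,0,0]],[-1,[0,0,0],[0,0,0]],[-1,[0,0,0],[0,0,0]]]'
```

```text
time: 10.0
ee_pos: [0.6021, 0.2821, 0.1257]
tcp_rot: [-0.001, -0.037, 0.999, -0.0]
wrist_force: [-0.7, -0.6, -0.3]
finger_gap: 0.319
grip_force: 30.8
time: 10.5
ee_pos: [0.6026, 0.2825, 0.1237]
tcp_rot: [0.0, -0.037, 0.999, 0.0]
wrist_force: [0.3, -0.3, -1.5]
finger_gap: 0.315
grip_force: 30.8
```

```bash
python3 -m creep '[[-1,[0,0,0.1],[0,0,0]],[-1,[0,0,0.1],[0,0,0]],[-1,[0,0,0],[0,0,0]],[-1,[0,0,0],[0,0,0]],[-1,[0,0,0],[0,0,0]]]'
python3 -m creep '[[-1,[0,0,0.1],[0,0,0]],[-1,[0,0,0.1],[0,0,0]],[-1,[0,0,0],[0,0,0]],[-1,[0,0,0],[0,0,0]],[-1,[0,0,0],[0,0,0]]]'
```

```text
time: 11.0
ee_pos: [0.6024, 0.2824, 0.1214]
tcp_rot: [-0.0, -0.037, 0.999, -0.0]
wrist_force: [0.1, 1.3, -0.3]
finger_gap: 0.315
grip_force: 30.8
time: 11.5
ee_pos: [0.6025, 0.2824, 0.1195]
tcp_rot: [0.0, -0.037, 0.999, 0.0]
wrist_force: [-0.1, 0.2, 1.8]
finger_gap: 0.319
grip_force: 31.0
```

```bash
python3 -m creep '[[-1,[0,0,0.05],[0,0,0]],[-1,[0,0,0.05],[0,0,0]],[-1,[0,0,0],[0,0,0]],[-1,[0,0,0],[0,0,0]],[-1,[0,0,0],[0,0,0]]]'
```

```text
time: 12.0
ee_pos: [0.6028, 0.2825, 0.1194]
tcp_rot: [0.001, -0.037, 0.999, 0.0]
wrist_force: [-2.7, -0.3, 10.1]
finger_gap: 0.315
grip_force: 31.7
```

Contact reads 10 N. I'll release slowly, then retreat straight up.

```bash
python3 -m creep '[[-0.3,[0,0,-0.05],[0,0,0]],[-0.2,[0,0,0],[0,0,0]],[0,[0,0,0],[0,0,0]],[0.5,[0,0,0],[0,0,0]],[1,[0,0,0],[0,0,0]]]'
python3 -m creep '[[1,[0,0,0],[0,0,0]],[1,[0,0,-1],[0,0,0]],[1,[0,0,-3],[0,0,0]],[1,[0,0,-4],[0,0,0]],[1,[0,0,-4],[0,0,0]]]' 
python3 -m creep '[[1,[0,0,-1],[0,0,0]],[1,[0,0,0],[0,0,0]],[1,[0,0,0],[0,0,0]],[1,[0,0,0],[0,0,0]],[1,[0,0,0],[0,0,0]]]'
python3 - <<'E'
from h import *
from cell import bot
o=[]
for n,u,v in(('scene',300,50),('side',170,30),('scene',230,180),('side',220,160)):
    c=bot.camera(n);i=c['image'][v:v+150,u:u+190];o.append(cv2.resize(i,None,fx=2,fy=2))
cv2.imwrite('pics/p4.png',np.vstack([np.hstack(o[:2]),np.hstack(o[2:])]))
E
```

```text
time: 12.5
ee_pos: [0.6024, 0.2824, 0.1188]
tcp_rot: [-0.0, -0.037, 0.999, -0.0]
wrist_force: [-0.1, -1.1, 0.3]
finger_gap: 0.824
grip_force: 0.0
time: 13.0
ee_pos: [0.6021, 0.2822, 0.241]
tcp_rot: [0.0, -0.037, 0.999, -0.0]
wrist_force: [0.7, 0.2, 1.7]
finger_gap: 1.002
grip_force: 0.0
time: 13.5
ee_pos: [0.602, 0.2822, 0.2477]
tcp_rot: [-0.001, -0.037, 0.999, -0.0]
wrist_force: [-0.0, -0.1, -0.3]
finger_gap: 1.002
grip_force: 0.0
```

View pics/p4.png

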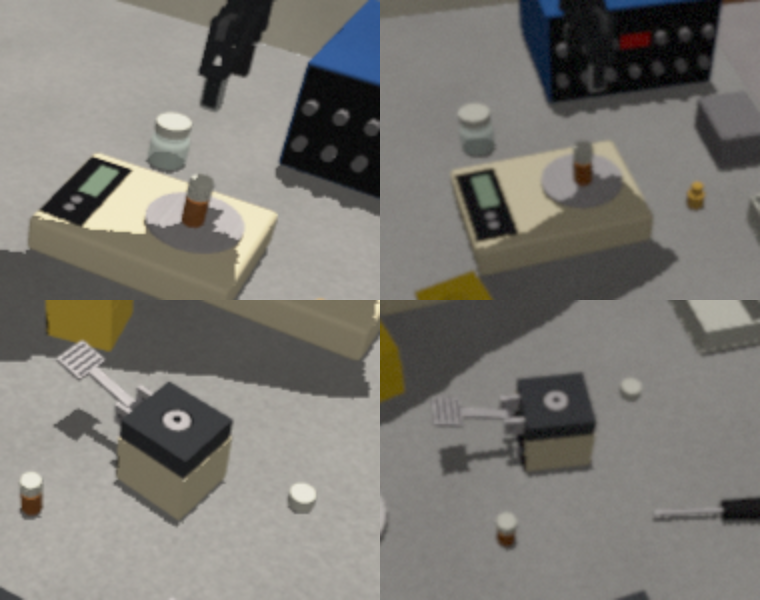

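The vial stands upright at the middle of the pan (scene crop (196,222)), and the plug is still seated in its block (crop (177,420)). Handing in.

```bash
python3 -c "
from cell import bot
print(bot.sign_off())"
```

```text
the job is handed in; nothing more can be done
None
```

I pressed the lever, lifted the vial out and set it upright in the middle of the balance pan. The plug is still seated in its block, and the job was handed in at about 14 s; the sign-off returned no verdict.

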